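Sweep brass washers through the tray gate into the slot

ROBOT

A 6-joint arm with a two-finger parallel gripper is mounted at the origin on the work surface. World frame = base frame: x ahead of the robot, y to its left, z up, the work surface at z = 0. Lengths are in mm, angles in rad, forces in N, time in s.
With the tool pointing down it reaches from about 350 to 775 mm from the base axis. Payload 7.3 kg.
Tool frame: the origin (TCP) lies at the very end of the fingers, on their centre line; the grasp point (between the pads) lies 19 mm behind it (env.hold_point_z is the distance from the TCP to the grasp point, in mm); z points along the fingers, y is the line along which they close (so a half turn about z gives the same grasp; the last joint's range is limited). The gripper opens to 92 mm and grips with 3 to 60 N. Pads are 19 mm wide; open, the fingers measure 130 mm over their backs; the gripper's body (75 mm by 190 mm) begins 47 mm behind the grasp point.
Start: joints at [0.979, 0.342, 1.524, -0, 1.275, -0.146], TCP at [226.358, 473.716, 226.741] pointing down, gripper open.
Joint ranges: [-2.53, 2.53], [-0.77, 2.02], [0.04, 2.7], [-1, 4.14], [0.28, 2.66], [-3.11, 3.11]. Speed limits (rad/s): [2.57, 2.57, 3.14, 3.14, 3.14, 3.14].

INTERFACE

Orientations are given as a unit quaternion [w, x, y, z].
In Python, from rig import env gives the robot as it stands. The module is installed in compiled form; this text tells all that it offers.
- The arm moves only by the shell command python3 -m handwheel 'ROWS'. ROWS is JSON, a list of rows, each an object of numbers: "gripper": the gripper's target within -1 to 1 (fully open at 1, half-way at 0, shut at -1); "x", "y", "z": the shift along the tool's x, y, z in m; "ax", "ay", "az": the turn, a rotation vector about the tool's x, y, z in degrees. In form: [{"gripper": .., "x": .., "y": .., "z": .., "ax": .., "ay": .., "az": ..}, ...]. A call has exactly 8 rows; each row is the pose to reach, as a shift and turn from the pose commanded when the call began, along the tool's axes at that moment; what a row does not reach only later rows make up. A row lasts 1/8 s, in which the tool goes at most 62.5 mm and 10.7 degrees, less where a joint would pass 70% of its speed; a pose out of reach is approached as far as the arm can. A call with a gripper value outside its range is refused whole. The fingers move at their own pace and stop on an object; the grip force is fixed at half the most. Time passes only in rows, so rows that repeat a pose let the fingers close, or fill a call up. It gives the time, the measured TCP pose, the force, the opening and the grip force at its end, in the units of the state.
- env.state(): the state, without advancing time (a new reading comes with each control period).
- env.read_camera(name): name is "scene" or "top"; returns the picture (400x640x3 uint8, red, green, blue); there is no depth.
- env.calibration(name): a dict with "mtx" (3x3 intrinsics, pixels), "rvec" (rotation vector, rad) and "tvec" (3), from world to camera coordinates, as OpenCV has them. Camera axes: x right, y down, z forward; pixel columns grow to the right and rows downward; lengths in mm; the calibration is good to about 2 mm. A picture is of the moment at which its call begins. calibration takes no time and is no camera call.
- env.finish_job(): hands the job in; it is judged then, once.
The state is a dict: "clock": time; "joint_pos": joint angles; "qd": joint speeds; "joint_efforts": joint torques, N m; "tool_pos": TCP position; "ee_rot": TCP orientation; "wrist_force": force on the tool from outside, world axes, zero at the start; "torque": the same for the moment, N m; "finger_gap": finger opening in mm; "grasp_force": force on a finger pad.
Only numpy, scipy, OpenCV 4.12 (cv2) and the standard library are available. Lean on these libraries where they do the work, as an engineer would, in place of code of your own. Each camera call takes 0.05 s, during which the arm holds its last target. There are 200 camera calls.

TASK

With the fingertips, push the three loose brass washers across the green deck of the sorting tray and through the gate in its fence, one at a time, so that each drops into the slot behind the fence before the next one goes through. Only push them: do not pick up any washer. Leave the steel standoff and the black knob standing where they are on the deck.

Things in the scene. Friction and masses are not known exactly. Their poses are not given: they have to be found in the camera images.
- tray: Sorting tray fixed to the table: grey block with a flat green deck, its surface 50 mm above the table. Origin: on the table top, straight below the middle of the gate. Tray +x points level from the deck through the gate into the slot, z up. Deck: x -185 to 0, y -135 to +135 mm, with an 8 mm high aluminium rim on the two sides and the robot-side end
- gate (a point): Middle of the gate at deck level, in line with the fence's front face (50 mm above the tray's origin; same axes as the tray). The aluminium fence, 18 mm high and 6 mm thick (tray x 0 to 6 mm), runs right across the deck's end and is open only in the gate, 40 mm wide (y -20 to +20 mm)
- slot (a point): Middle of the slot's floor. The slot is an open-topped pocket behind the fence: tray x 0 to 42, y -45 to +45 mm, floor 46 mm below the deck, far wall level with the deck. The deck drops off into it right at the fence's front face (x = 0), so a washer pushed until its middle is some mm past x = 0 in the gate tips in by itself; fingers need not enter the gate
- washer_a_mid (a point): Centre of a loose flat brass washer, 28 mm in diameter, 8 mm thick (dark 9 mm hole drawn in the middle), about 40 g. All three washers are alike; at the start each lies flat on the green deck, its centre 4 mm above it, 60 to 145 mm before the gate, at least 40 mm from the others (centre to centre)
- washer_b_mid (a point): Centre of a loose flat brass washer, 28 mm in diameter, 8 mm thick (dark 9 mm hole drawn in the middle), about 40 g. All three washers are alike; at the start each lies flat on the green deck, its centre 4 mm above it, 60 to 145 mm before the gate, at least 40 mm from the others (centre to centre)
- washer_c_mid (a point): Centre of a loose flat brass washer, 28 mm in diameter, 8 mm thick (dark 9 mm hole drawn in the middle), about 40 g. All three washers are alike; at the start each lies flat on the green deck, its centre 4 mm above it, 60 to 145 mm before the gate, at least 40 mm from the others (centre to centre)
- standoff: Loose round steel standoff, 16 mm in diameter, 28 mm tall, standing upright on the deck near one front corner beside the fence, 80 to 105 mm to the side of the gate's middle. Origin: centre of its foot. Not to be disturbed
- knob: Loose black plastic instrument knob, 22 mm in diameter, 18 mm tall, standing upright on the deck near the other front corner beside the fence, 80 to 105 mm to the side of the gate's middle. Origin: centre of its foot. Not to be disturbed
Not all that is in view belongs to the job. What is shaped like the part that bears washer_c_mid but orange or white is not meant.

How it is judged:
By the outcome, as a careful person would: the job done as asked, in the order asked, and still so for the second after the job is handed in, with the robot touching nothing.
It also fails if it takes over 67 s, if anything falls off the work surface, if the arm or the gripper's body presses on something with over 40 N, if the wrist force passes 120 N, or if a joint passes its speed limit or range.

## Working session

There is one attempt and no reset: what is moved stays moved. The work goes in short steps, Python scripts to look and compute and a shell command to move; the robot and the scene stay as the last step left them, time stands still between calls to the robot, and variables do not carry over. Pictures are saved under pics/ and viewed, at most 10 in all, crops included, and the job is handed in when it is done.

```bash
mkdir -p pics; python3 - <<'E'
from rig import env
import cv2
for n in ("scene","top"):
    cv2.imwrite(f"pics/{n}0.png",env.read_camera(n)[:,:,::-1]); print(n,env.calibration(n))
print(env.state())
E
```

```text
scene {'mtx': array([[490.03641076,   0.        , 319.76123284],
       [  0.        , 490.03641076, 205.60730741],
       [  0.        ,   0.        ,   1.        ]]), 'rvec': array([ 1.58795084,  1.87749991, -0.82235119]), 'tvec': array([  74.76898469, -317.75357527, 1133.41267562])}
top {'mtx': array([[376.16050604,   0.        , 323.6088691 ],
       [  0.        , 376.16050604, 209.20450305],
       [  0.        ,   0.        ,   1.        ]]), 'rvec': array([ 2.0980082 , -2.12394872,  0.21508229]), 'tvec': array([1.67249962e-01, 5.43794946e+02, 6.07096432e+02])}
{'clock': 0.1, 'joint_pos': array([ 9.78979527e-01,  3.42613012e-01,  1.52489978e+00, -6.28748640e-06,
        1.27536204e+00, -1.46022727e-01]), 'qd': array([-0.00118373, -0.00184073, -0.00221356, -0.00089278,  0.00150252,
       -0.00044962]), 'joint_efforts': array([ 1.54776197e-03, -4.32006419e+01, -2.44693744e+01,  7.19139352e-02,
        5.26839180e-02, -6.85971054e-05]), 'tool_pos': array([226.1663346 , 473.40794692, 226.14280392]), 'ee_rot': array([-2.28377047e-04,  2.21054974e-01,  9.75261138e-01, -5.99038723e-04]), 'wrist_force': array([-0.2257659 ,  0.65627531, -1.01375247]), 'torque': array([0.04818605, 0.03024111, 0.01500634]), 'grasp_force': 0.0, 'finger_gap': 92.11499478950412}
```

View pics/top0.png

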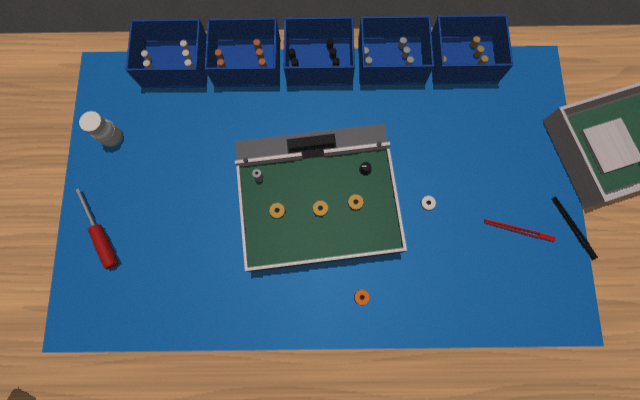

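View pics/scene0.png

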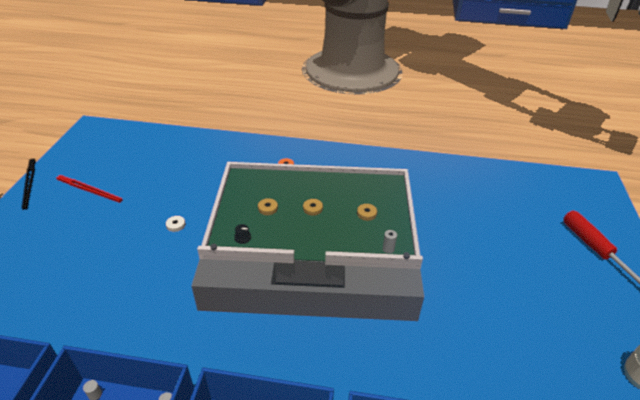

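Top view: brass washers at (277,210), (320,208) and (356,202) on the deck. Lookalikes are the orange one at (362,297) and the white one at (428,203), both off the tray. Standoff at (257,175), knob at (365,168), gate near (313,153).

```bash
cat > h.py <<'E'
import numpy as np, cv2
from rig import env
def ray(n,uv,z):
    c=env.calibration(n);R=cv2.Rodrigues(c["rvec"])[0];t=c["tvec"]
    uv=np.asarray(uv,float).reshape(-1,2)
    d=np.c_[(uv-c["mtx"][:2,2])/c["mtx"][0,0],np.ones(len(uv))]@R
    o=-R.T@t
    return (o+d*((z-o[2])/d[:,2])[:,None])[:,:2]
def blobs(n,img,lo,hi,amin,amax=1e9):
    hsv=cv2.cvtColor(img,cv2.COLOR_RGB2HSV)
    m=cv2.inRange(hsv,lo,hi)
    cs=cv2.findContours(m,cv2.RETR_EXTERNAL,cv2.CHAIN_APPROX_NONE)[0]
    return [c for c in cs if amin<cv2.contourArea(c)<amax]
def brass(n,img,amin=40):
    return [(np.array(cv2.minEnclosingCircle(c)[0]),cv2.contourArea(c)) for c in blobs(n,img,(17,100,90),(30,255,255),amin,600)]
E
python3 - <<'E'
from h import *
np.set_printoptions(precision=1,suppress=True)
for n in("top","scene"):
    img=cv2.imread(f"pics/{n}0.png")[:,:,::-1].copy()
    R=cv2.Rodrigues(env.calibration(n)["rvec"])[0];print(n,"cam",-R.T@env.calibration(n)["tvec"])
    for u,a in brass(n,img): print("brass",u,a,ray(n,u,57))
    for c in blobs(n,img,(60,60,30),(88,255,200),5000):
        q=cv2.approxPolyDP(cv2.convexHull(c),6,True)[:,0]; print("green",q.tolist(),ray(n,q,50).tolist())
    out=cv2.resize(img[110:280,220:420] if n=="top" else img[150:320,185:435],None,fx=3,fy=3,interpolation=2)[:,:,::-1]
    cv2.imwrite(f"pics/{n}c.png",out)
E
```

```text
top cam [407.7  -8.  705.7]
brass [276.6 209.9] 169.0 [[543.4  76.4]]
brass [320.  207.6] 168.0 [[546.5  -0.2]]
brass [355.3 201.3] 164.5 [[557.1 -62.8]]
green [[385, 150], [401, 246], [249, 266], [240, 167]] [[654.9530152194877, -120.78083178416692], [477.8191992124852, -140.65293597092577], [446.469491329433, 123.59923132741812], [625.7714601384682, 145.22361006948583]]
scene cam [1056.5   84.1  517.6]
brass [366.5 211.5] 235.5 [[547.4  76.9]]
brass [312.5 205.5] 235.0 [[548.4   0.7]]
brass [267.4 205.5] 235.0 [[559.7 -61.7]]
green [[208, 244], [231, 169], [403, 176], [413, 253], [306, 260]] [[639.4896004514956, -122.38165693767989], [479.399308465956, -139.52858115770283], [448.6632952618743, 125.2546258088395], [608.650458987544, 143.38100388735387], [644.6913831161044, 8.86804064205819]]
```

View pics/topc.png

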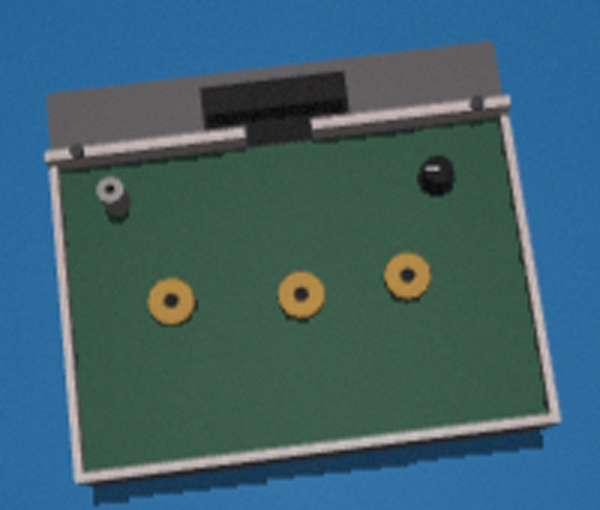

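View pics/scenec.png

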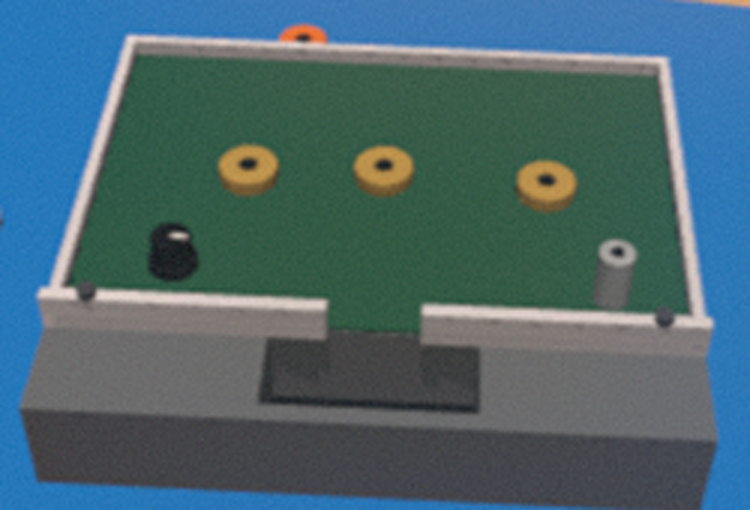

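Both crops confirm three brass washers flat on the deck, and the gate opening at about (302.7,159)–(323.7,157) top and (295,259)–(324,261) scene. The tray is turned about 6.5°.

```bash
cat >> h.py <<'E'
from scipy.spatial.transform import Rotation as Ro
YAW=np.radians(6.5)
X=np.array([np.cos(YAW),np.sin(YAW)]);Y=np.array([-X[1],X[0]])
G=None
try: G=np.loadtxt("gate.txt")
except Exception: pass
def tray(p): p=np.asarray(p)-G; return np.c_[p@X,p@Y]
def go(x,y,z,yaw=0):
    s=env.state(); q=s["ee_rot"]; R=Ro.from_quat([q[1],q[2],q[3],q[0]])
    tgt=np.r_[G+x*X+y*Y,z]
    a=YAW+np.radians(yaw)
    T=Ro.from_matrix(np.c_[[-np.cos(a),-np.sin(a),0],[-np.sin(a),np.cos(a),0],[0,0,-1]])
    print("shift m",(R.inv().apply(tgt-s["tool_pos"])/1000).round(4),"turn",(R.inv()*T).as_rotvec(degrees=True).round(1))
def now():
    s=env.state(); print("t",round(s["clock"],2),"tcp tray",tray(s["tool_pos"][None,:2]).round(1),"z",s["tool_pos"][2].round(1),"gap",round(s["finger_gap"],1),"F",s["wrist_force"].round(1))
def look(name=None,cams=("top","scene")):
    for n in cams:
        im=env.read_camera(n)
        if name: cv2.imwrite(f"pics/{n}{name}.png",im[:,:,::-1])
        for u,a in brass(n,im): print(n,u.round(),a,tray(ray(n,u,57)).round(1))
E
python3 - <<'E'
import h;from h import *
a=ray("top",[[302.7,159],[323.7,157]],50);b=ray("scene",[[295,259.3],[324.3,260.7]],50)
print(a,b,np.linalg.norm(a[0]-a[1]),np.linalg.norm(b[0]-b[1]))
# deck corners cross-check: front corners mean
print((a.mean(0)+b.mean(0))/2)
h.G=(a.mean(0)+b.mean(0))/2; np.savetxt("gate.txt",h.G)
print("corners",tray(ray("top",[[385,150],[401,246],[249,266],[240,167]],50)))
for n in("top","scene"):
    img=cv2.imread(f"pics/{n}0.png")[:,:,::-1].copy()
    for u,s in brass(n,img): print(n,tray(ray(n,u,57)))
print("standoff/knob",tray(ray("scene",[[185+612/3,150+300/3],[185+172/3,150+268/3]],50)))
go(-120,0,120)
E
```

```text
[[639.58383568  30.70931647]
 [642.9212561   -7.82157745]] [[645.9550606   -5.13585209]
 [641.81666973  31.99141384]] 38.67516207514083 37.35719682097934
[642.56920553  12.43582519]
corners [[  -2.77634892 -133.76220814]
 [-181.02110925 -133.45445433]
 [-182.25510211  132.64794958]
 [  -1.65776306  133.83576459]]
top [[-91.2917726   74.79116398]]
top [[-96.87657397  -1.66492821]]
top [[-93.40769098 -65.0823534 ]]
scene [[-87.23293973  74.84810952]]
scene [[-94.8574497   -1.00657329]]
scene [[-90.72685912 -64.2956093 ]]
standoff/knob [[-22.27419617 103.06350836]
 [-29.55639511 -90.29871435]]
shift m [-0.4728 -0.2999  0.1064] turn [ -0.1  -0.  -32. ]
```

```bash
python3 -m handwheel '[{"gripper":-0.65,"x":-0.0473,"y":-0.03,"z":0.0106,"az":-5},{"gripper":-0.65,"x":-0.0946,"y":-0.06,"z":0.0213,"az":-10},{"gripper":-0.65,"x":-0.1418,"y":-0.09,"z":0.0319,"az":-16},{"gripper":-0.65,"x":-0.1891,"y":-0.12,"z":0.0426,"az":-20},{"gripper":-0.65,"x":-0.2364,"y":-0.15,"z":0.0532,"az":-25},{"gripper":-0.65,"x":-0.2837,"y":-0.18,"z":0.0638,"az":-30},{"gripper":-0.65,"x":-0.331,"y":-0.21,"z":0.0745,"az":-32},{"gripper":-0.65,"x":-0.3782,"y":-0.24,"z":0.0851,"az":-32}]'
python3 -c "
from h import *
now();go(-132,-1.3,100)"
```

```text
t 0.1 tcp tray [[-361.5  505.1]] z 226.1 gap 92.1 F [-0.2  0.7 -1. ]
shift m [-0.4633 -0.3074  0.1264] turn [ -0.1  -0.  -32. ]invalid input
```

```bash
python3 -m handwheel '[{"gripper":-0.65,"x":-0.0473,"y":-0.03,"z":0.0106,"ax":0,"ay":0,"az":-5},{"gripper":-0.65,"x":-0.0946,"y":-0.06,"z":0.0213,"ax":0,"ay":0,"az":-10},{"gripper":-0.65,"x":-0.1418,"y":-0.09,"z":0.0319,"ax":0,"ay":0,"az":-16},{"gripper":-0.65,"x":-0.1891,"y":-0.12,"z":0.0426,"ax":0,"ay":0,"az":-20},{"gripper":-0.65,"x":-0.2364,"y":-0.15,"z":0.0532,"ax":0,"ay":0,"az":-25},{"gripper":-0.65,"x":-0.2837,"y":-0.18,"z":0.0638,"ax":0,"ay":0,"az":-30},{"gripper":-0.65,"x":-0.331,"y":-0.21,"z":0.0745,"ax":0,"ay":0,"az":-32},{"gripper":-0.65,"x":-0.3782,"y":-0.24,"z":0.0851,"ax":0,"ay":0,"az":-32}]'
python3 -c "
from h import *
now();go(-132,-1.3,100)"
```

```text
clock: 1.1
tool_pos: [464.7, 92.4, 141.1]
ee_rot: [-0.0, -0.056, 0.998, 0.0]
wrist_force: [1.0, 0.7, 0.3]
finger_gap: 17.9
grasp_force: 0.0
t 1.1 tcp tray [[-167.6   99.6]] z 141.1 gap 17.9 F [1.  0.7 0.3]
shift m [-0.0357 -0.1009  0.0411] turn [ 0. -0. -0.]
```

```bash
python3 -m handwheel '[{"gripper":-0.65,"x":-0.018,"y":-0.05,"z":0.02,"ax":0,"ay":0,"az":0},{"gripper":-0.65,"x":-0.036,"y":-0.101,"z":0.041,"ax":0,"ay":0,"az":0},{"gripper":-0.65,"x":-0.036,"y":-0.101,"z":0.041,"ax":0,"ay":0,"az":0},{"gripper":-0.65,"x":-0.036,"y":-0.101,"z":0.06,"ax":0,"ay":0,"az":0},{"gripper":-0.65,"x":-0.036,"y":-0.101,"z":0.075,"ax":0,"ay":0,"az":0},{"gripper":-0.65,"x":-0.036,"y":-0.101,"z":0.084,"ax":0,"ay":0,"az":0},{"gripper":-0.65,"x":-0.036,"y":-0.101,"z":0.0875,"ax":0,"ay":0,"az":0},{"gripper":-0.65,"x":-0.036,"y":-0.101,"z":0.0875,"ax":0,"ay":0,"az":0}]'
python3 -c "
from h import *
now();look('1');go(-40,0,53)"
```

```text
clock: 2.1
tool_pos: [511.3, -2.0, 54.2]
ee_rot: [0.0, -0.057, 0.998, 0.0]
wrist_force: [0.5, -0.2, 0.2]
finger_gap: 16.1
grasp_force: 0.0
t 2.1 tcp tray [[-132.     0.6]] z 54.2 gap 16.1 F [ 0.5 -0.2  0.2]
scene [366. 211.] 246.0 [[-88.3  74.9]]
scene [312. 206.] 248.0 [[-94.6  -1. ]]
scene [268. 206.] 246.0 [[-90.5 -64.1]]
scene [  6. 182.] 49.0 [[-116. -451.]]
scene [ 10. 173.] 56.0 [[-138.2 -456.6]]
scene [574. 156.] 336.5 [[-242.   413.6]]
scene [316. 147.] 84.5 [[-237.7   -3.4]]
scene [ 24. 144.] 189.5 [[-212.9 -472.1]]
scene [ 34. 138.] 191.5 [[-229.1 -465.3]]
scene [339. 132.] 44.5 [[-286.    33.3]]
scene [576. 134.] 130.0 [[-306.2  439.5]]
scene [ 42. 116.] 171.0 [[-295.6 -483.6]]
scene [ 70. 104.] 227.5 [[-340.3 -453.7]]
scene [150.  91.] 45.0 [[-398.1 -324.9]]
scene [562.  94.] 377.0 [[-445.6  460.5]]
scene [472.  88.] 70.5 [[-455.8  288.5]]
scene [88. 85.] 123.0 [[-411.9 -447.7]]
scene [426.  55.] 373.5 [[-599.   216.8]]
scene [96. 51.] 80.0 [[-559.2 -490.7]]
scene [198.  58.] 529.5 [[-546.3 -267.1]]
scene [44. 49.] 120.0 [[-559.5 -604.6]]
scene [44. 22.] 502.0 [[-700.3 -668.6]]
shift m [-0.0918 -0.0003  0.0017] turn [-0.   0.1 -0. ]
```

View pics/scene1.png

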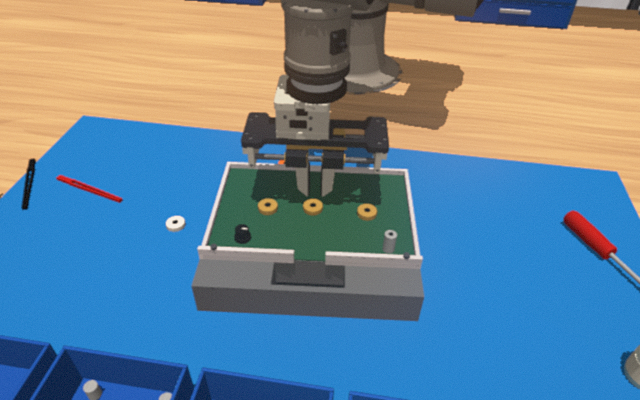

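The picture shows the fingers behind the middle washer (312,206), with everything undisturbed.

```bash
python3 -m handwheel '[{"gripper":-0.65,"x":-0.01,"y":-0.001,"z":0.001,"ax":0,"ay":0,"az":0},{"gripper":-0.65,"x":-0.022,"y":-0.001,"z":0.001,"ax":0,"ay":0,"az":0},{"gripper":-0.65,"x":-0.036,"y":-0.001,"z":0.001,"ax":0,"ay":0,"az":0},{"gripper":-0.65,"x":-0.052,"y":-0.001,"z":0.001,"ax":0,"ay":0,"az":0},{"gripper":-0.65,"x":-0.068,"y":-0.001,"z":0.001,"ax":0,"ay":0,"az":0},{"gripper":-0.65,"x":-0.082,"y":-0.001,"z":0.001,"ax":0,"ay":0,"az":0},{"gripper":-0.65,"x":-0.092,"y":-0.001,"z":0.001,"ax":0,"ay":0,"az":0},{"gripper":-0.65,"x":-0.098,"y":-0.001,"z":0.001,"ax":0,"ay":0,"az":0}]'
sed -i 's/for u,a in brass(n,im): print/for u,a in brass(n,im):\n          t=tray(ray(n,u,57))[0]\n          if -200<t[0]<60 and abs(t[1])<140: print/' h.py
python3 -c "
from h import *
now();look('2',('scene',))
cv2.imwrite('pics/s2c.png',cv2.resize(cv2.imread('pics/scene2.png')[90:320,185:435],None,fx=2,fy=2))"
```

```text
clock: 3.2
tool_pos: [609.3, 7.9, 53.0]
ee_rot: [-0.0, -0.056, 0.998, 0.0]
wrist_force: [-1.4, -0.9, 0.3]
finger_gap: 16.3
grasp_force: 0.4
t 3.2 tcp tray [[-33.5  -0.7]] z 53.0 gap 16.3 F [-1.4 -0.9  0.3]
scene [309. 250.] 294.5 [[-8.5 -0.6]]
scene [366. 216.] 47.5 [[-76.9  73.9]]
scene [366. 207.] 42.0 [[-96.6  75.1]]
scene [268. 203.] 54.0 [[-96.  -64.8]]
scene [310. 197.] 97.0 [[-113.    -4.9]]
scene [337. 177.] 58.0 [[-161.7   32.3]]
```

View pics/s2c.png

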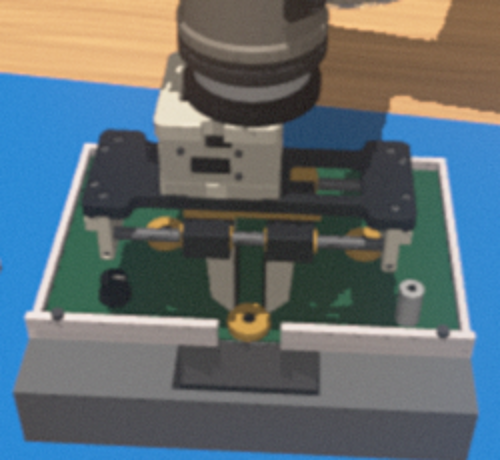

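The washer is at the gate mouth (crop 250,322), and the standoff and knob stand clear. Push on 20 mm.

```bash
python3 -m handwheel '[{"gripper":-0.65,"x":-0.005,"y":0,"z":0,"ax":0,"ay":0,"az":0},{"gripper":-0.65,"x":-0.011,"y":0,"z":0,"ax":0,"ay":0,"az":0},{"gripper":-0.65,"x":-0.017,"y":0,"z":0,"ax":0,"ay":0,"az":0},{"gripper":-0.65,"x":-0.021,"y":0,"z":0,"ax":0,"ay":0,"az":0},{"gripper":-0.65,"x":-0.021,"y":0,"z":0,"ax":0,"ay":0,"az":0},{"gripper":-0.65,"x":-0.005,"y":0,"z":0,"ax":0,"ay":0,"az":0},{"gripper":-0.65,"x":0.01,"y":0,"z":-0.02,"ax":0,"ay":0,"az":0},{"gripper":-0.65,"x":0.03,"y":0,"z":-0.047,"ax":0,"ay":0,"az":0}]'
python3 -c "
from h import *
now();look('3',('scene',))
go(-90,75,100);go(-91,-64.5,100)
cv2.imwrite('pics/s3c.png',cv2.resize(cv2.imread('pics/scene3.png')[90:320,185:435],None,fx=2,fy=2))"
```

```text
clock: 4.25
tool_pos: [578.0, 4.4, 99.9]
ee_rot: [-0.001, -0.056, 0.998, 0.0]
wrist_force: [-0.0, -0.2, 0.3]
finger_gap: 16.0
grasp_force: 0.0
t 4.25 tcp tray [[-65.1  -0.6]] z 99.9 gap 16.0 F [-0.  -0.2  0.3]
scene [367. 211.] 227.0 [[-87.8  74.9]]
scene [267. 206.] 223.0 [[-89.3 -64.5]]
shift m [0.0245 0.0758 0.0037] turn [-0.   0.1 -0. ]
shift m [ 0.0254 -0.0637  0.0038] turn [-0.   0.1 -0. ]
```

View pics/s3c.png

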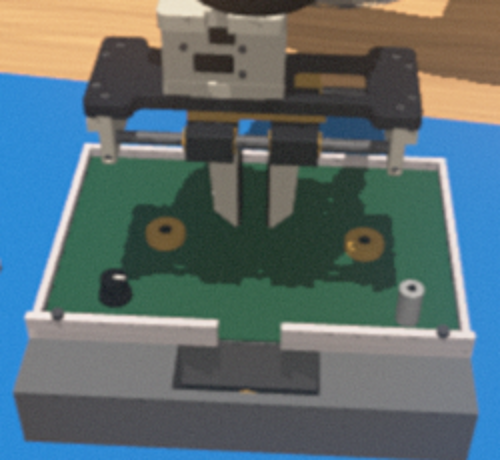

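First washer is in the slot (brass glint at crop 247,391). Next is the left washer: straddle it, push it sideways with the outer finger, then cradle it.

```bash
python3 -m handwheel '[{"gripper":-0.18,"x":0.01,"y":0.03,"z":0,"ax":0,"ay":0,"az":0},{"gripper":-0.18,"x":0.0245,"y":0.06,"z":0,"ax":0,"ay":0,"az":0},{"gripper":-0.18,"x":0.0245,"y":0.076,"z":0,"ax":0,"ay":0,"az":0},{"gripper":-0.18,"x":0.0245,"y":0.076,"z":0,"ax":0,"ay":0,"az":0},{"gripper":-0.18,"x":0.0245,"y":0.076,"z":0.015,"ax":0,"ay":0,"az":0},{"gripper":-0.18,"x":0.0245,"y":0.076,"z":0.03,"ax":0,"ay":0,"az":0},{"gripper":-0.18,"x":0.0245,"y":0.076,"z":0.0435,"ax":0,"ay":0,"az":0},{"gripper":-0.18,"x":0.0245,"y":0.076,"z":0.047,"ax":0,"ay":0,"az":0}]'
python3 -m handwheel '[{"gripper":-0.18,"x":0,"y":-0.008,"z":0,"ax":0,"ay":0,"az":0},{"gripper":-0.18,"x":0,"y":-0.018,"z":0,"ax":0,"ay":0,"az":0},{"gripper":-0.18,"x":0,"y":-0.029,"z":0,"ax":0,"ay":0,"az":0},{"gripper":-0.18,"x":0,"y":-0.040,"z":0,"ax":0,"ay":0,"az":0},{"gripper":-0.18,"x":0,"y":-0.051,"z":0,"ax":0,"ay":0,"az":0},{"gripper":-0.18,"x":0,"y":-0.061,"z":0,"ax":0,"ay":0,"az":0},{"gripper":-0.18,"x":0,"y":-0.071,"z":0,"ax":0,"ay":0,"az":0},{"gripper":-0.18,"x":0,"y":-0.080,"z":0,"ax":0,"ay":0,"az":0}]'
python3 -c "
from h import *
now();look('4',('scene',))"
```

```text
clock: 5.3
tool_pos: [545.3, 76.9, 51.5]
ee_rot: [-0.001, -0.056, 0.998, 0.0]
wrist_force: [-0.1, -0.4, -0.4]
finger_gap: 37.4
grasp_force: 0.0
clock: 6.3
tool_pos: [555.1, -2.9, 53.1]
ee_rot: [0.0, -0.056, 0.998, 0.0]
wrist_force: [0.8, 0.6, 1.1]
finger_gap: 37.2
grasp_force: 0.4
t 6.3 tcp tray [[-88.6  -5.3]] z 53.1 gap 37.2 F [0.8 0.6 1.1]
scene [312. 210.] 219.0 [[-86.5  -0.5]]
scene [267. 206.] 220.0 [[-89.4 -64.3]]
scene [301. 168.] 94.0 [[-180.2  -23.6]]
```

```bash
python3 -m handwheel '[{"gripper":-0.18,"x":0,"y":0.005,"z":0,"ax":0,"ay":0,"az":0},{"gripper":-0.18,"x":0.012,"y":0.005,"z":0,"ax":0,"ay":0,"az":0},{"gripper":-0.18,"x":0.025,"y":0.005,"z":0,"ax":0,"ay":0,"az":0},{"gripper":-0.18,"x":0.035,"y":0.005,"z":0,"ax":0,"ay":0,"az":0},{"gripper":-0.65,"x":0.035,"y":0.005,"z":0,"ax":0,"ay":0,"az":0},{"gripper":-0.65,"x":0.035,"y":0.005,"z":0,"ax":0,"ay":0,"az":0},{"gripper":-0.65,"x":0.035,"y":0.005,"z":0,"ax":0,"ay":0,"az":0},{"gripper":-0.65,"x":0.035,"y":0.005,"z":0,"ax":0,"ay":0,"az":0}]'
python3 -c "
from h import *
now();look('5',('scene',));go(-33.5,-0.5,53)"
```

```text
clock: 7.35
tool_pos: [519.9, -1.2, 53.0]
ee_rot: [0.0, -0.056, 0.998, 0.0]
wrist_force: [-0.2, 0.3, -0.2]
finger_gap: 16.3
grasp_force: 0.0
t 7.35 tcp tray [[-123.4    0.3]] z 53.0 gap 16.3 F [-0.2  0.3 -0.2]
scene [312. 209.] 249.5 [[-88.5  -1.8]]
scene [268. 205.] 246.5 [[-91.2 -64.2]]
shift m [-0.0899 -0.0008  0.0001] turn [ 0.  0. -0.]
```

```bash
python3 -m handwheel '[{"gripper":-0.65,"x":-0.009,"y":-0.001,"z":0,"ax":0,"ay":0,"az":0},{"gripper":-0.65,"x":-0.020,"y":-0.001,"z":0,"ax":0,"ay":0,"az":0},{"gripper":-0.65,"x":-0.033,"y":-0.001,"z":0,"ax":0,"ay":0,"az":0},{"gripper":-0.65,"x":-0.047,"y":-0.001,"z":0,"ax":0,"ay":0,"az":0},{"gripper":-0.65,"x":-0.061,"y":-0.001,"z":0,"ax":0,"ay":0,"az":0},{"gripper":-0.65,"x":-0.074,"y":-0.001,"z":0,"ax":0,"ay":0,"az":0},{"gripper":-0.65,"x":-0.084,"y":-0.001,"z":0,"ax":0,"ay":0,"az":0},{"gripper":-0.65,"x":-0.090,"y":-0.001,"z":0,"ax":0,"ay":0,"az":0}]'
python3 -c "
from h import *
now();look('6',('scene',))"
```

```text
clock: 8.4
tool_pos: [609.9, 8.0, 52.9]
ee_rot: [-0.0, -0.056, 0.998, 0.0]
wrist_force: [-1.4, -0.2, 0.5]
finger_gap: 16.1
grasp_force: 0.3
t 8.4 tcp tray [[-33.   -0.7]] z 52.9 gap 16.1 F [-1.4 -0.2  0.5]
scene [309. 250.] 294.5 [[-8.4 -0.6]]
scene [267. 204.] 54.5 [[-94.9 -65.4]]
scene [310. 198.] 99.5 [[-111.9   -4.8]]
scene [337. 178.] 55.0 [[-160.5   32.3]]
```

```bash
python3 -m handwheel '[{"gripper":-0.65,"x":-0.005,"y":0,"z":0,"ax":0,"ay":0,"az":0},{"gripper":-0.65,"x":-0.011,"y":0,"z":0,"ax":0,"ay":0,"az":0},{"gripper":-0.65,"x":-0.017,"y":0,"z":0,"ax":0,"ay":0,"az":0},{"gripper":-0.65,"x":-0.021,"y":0,"z":0,"ax":0,"ay":0,"az":0},{"gripper":-0.65,"x":-0.021,"y":0,"z":0,"ax":0,"ay":0,"az":0},{"gripper":-0.65,"x":-0.005,"y":0,"z":0,"ax":0,"ay":0,"az":0},{"gripper":-0.65,"x":0.01,"y":0,"z":-0.02,"ax":0,"ay":0,"az":0},{"gripper":-0.65,"x":0.03,"y":0,"z":-0.047,"ax":0,"ay":0,"az":0}]'
python3 -c "
from h import *
now();look('7',('scene',))
go(-90,-64.5,100)
cv2.imwrite('pics/s7c.png',cv2.resize(cv2.imread('pics/scene7.png')[90:320,185:435],None,fx=2,fy=2))"
```

```text
clock: 9.45
tool_pos: [578.5, 4.5, 100.0]
ee_rot: [-0.001, -0.056, 0.998, 0.0]
wrist_force: [0.5, -0.2, 0.1]
finger_gap: 16.2
grasp_force: 0.0
t 9.45 tcp tray [[-64.6  -0.6]] z 100.0 gap 16.2 F [ 0.5 -0.2  0.1]
scene [308. 276.] 306.5 [[32.9  0.7]]
scene [267. 206.] 223.0 [[-89.3 -64.5]]
shift m [ 0.0249 -0.0637  0.0038] turn [-0.   0.1 -0. ]
```

View pics/s7c.png

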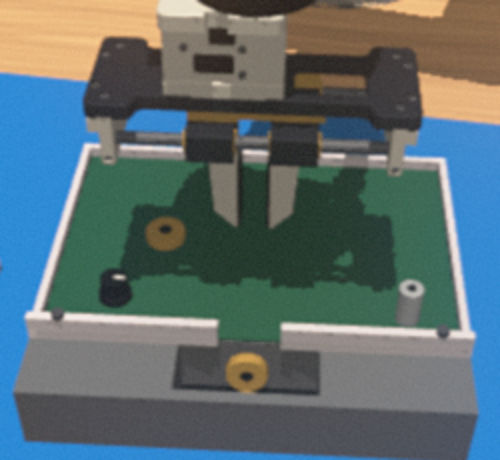

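The second washer is in the slot area but looks tilted at crop (246,372), so I'm shifting aside to look again from both cameras before the next one.

```bash
python3 -m handwheel '[{"gripper":-0.18,"x":0.012,"y":-0.03,"z":-0.02,"ax":0,"ay":0,"az":0},{"gripper":-0.18,"x":0.025,"y":-0.064,"z":-0.03,"ax":0,"ay":0,"az":0},{"gripper":-0.18,"x":0.025,"y":-0.064,"z":-0.03,"ax":0,"ay":0,"az":0},{"gripper":-0.18,"x":0.025,"y":-0.064,"z":-0.03,"ax":0,"ay":0,"az":0},{"gripper":-0.18,"x":0.025,"y":-0.064,"z":-0.03,"ax":0,"ay":0,"az":0},{"gripper":-0.18,"x":0.025,"y":-0.064,"z":-0.02,"ax":0,"ay":0,"az":0},{"gripper":-0.18,"x":0.025,"y":-0.064,"z":0,"ax":0,"ay":0,"az":0},{"gripper":-0.18,"x":0.025,"y":-0.064,"z":0,"ax":0,"ay":0,"az":0}]'
python3 -c "
from h import *
now();look('8')
a=cv2.resize(cv2.imread('pics/scene8.png')[220:320,240:380],None,fx=4,fy=4,interpolation=2)
b=cv2.resize(cv2.imread('pics/top8.png')[110:210,270:370],None,fx=4,fy=4,interpolation=2)
cv2.imwrite('pics/s8c.png',np.hstack([a,b])[:,:800])"
```

```text
clock: 10.5
tool_pos: [560.5, -61.1, 98.0]
ee_rot: [-0.002, -0.057, 0.998, 0.001]
wrist_force: [-0.2, 0.3, 0.6]
finger_gap: 37.5
grasp_force: 0.0
t 10.5 tcp tray [[-89.9 -63.8]] z 98.0 gap 37.5 F [-0.2  0.3  0.6]
scene [308. 275.] 305.0 [[32.8  0.6]]
scene [267. 206.] 224.5 [[-89.7 -64.5]]
```

View pics/s8c.png

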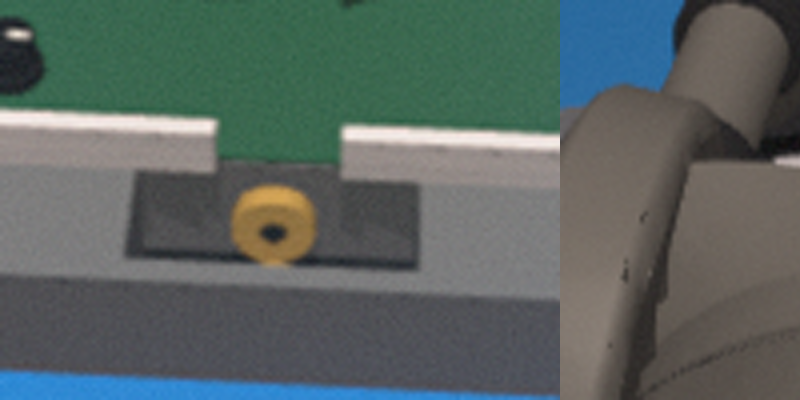

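The washer sits inside the slot, leaning on its near wall (picture 273,225), with no brass left in the gate. The top view is blocked by the arm. On to the third.

```bash
python3 -m handwheel '[{"gripper":-0.18,"x":0,"y":0,"z":0.02,"ax":0,"ay":0,"az":0},{"gripper":-0.18,"x":0,"y":0,"z":0.035,"ax":0,"ay":0,"az":0},{"gripper":-0.18,"x":0,"y":0,"z":0.045,"ax":0,"ay":0,"az":0},{"gripper":-0.18,"x":0,"y":0,"z":0.046,"ax":0,"ay":0,"az":0},{"gripper":-0.18,"x":0,"y":0.007,"z":0.046,"ax":0,"ay":0,"az":0},{"gripper":-0.18,"x":0,"y":0.015,"z":0.046,"ax":0,"ay":0,"az":0},{"gripper":-0.18,"x":0,"y":0.024,"z":0.046,"ax":0,"ay":0,"az":0},{"gripper":-0.18,"x":0,"y":0.032,"z":0.046,"ax":0,"ay":0,"az":0}]'
python3 -c "
from h import *
now();look('9',('scene',));go(-90,4.7,53)"
```

```text
clock: 11.6
tool_pos: [558.3, -29.3, 54.4]
ee_rot: [0.0, -0.057, 0.998, -0.0]
wrist_force: [-0.3, -0.7, 0.6]
finger_gap: 37.5
grasp_force: 0.2
t 11.6 tcp tray [[-88.5 -31.9]] z 54.4 gap 37.5 F [-0.3 -0.7  0.6]
scene [308. 276.] 303.5 [[32.9  0.7]]
scene [287. 207.] 223.0 [[-88.8 -36.7]]
scene [280. 166.] 102.5 [[-183.   -56.3]]
shift m [0.0013 0.0358 0.0013] turn [0. 0. 0.]
```

Push the rest of the way sideways, then recentre, retreat and close (the last two in the next call).

```bash
python3 -m handwheel '[{"gripper":-0.18,"x":0,"y":0.009,"z":0.001,"ax":0,"ay":0,"az":0},{"gripper":-0.18,"x":0,"y":0.018,"z":0.001,"ax":0,"ay":0,"az":0},{"gripper":-0.18,"x":0,"y":0.027,"z":0.001,"ax":0,"ay":0,"az":0},{"gripper":-0.18,"x":0,"y":0.034,"z":0.001,"ax":0,"ay":0,"az":0},{"gripper":-0.18,"x":0,"y":0.037,"z":0.001,"ax":0,"ay":0,"az":0},{"gripper":-0.18,"x":0,"y":0.037,"z":0.001,"ax":0,"ay":0,"az":0},{"gripper":-0.18,"x":0,"y":0.032,"z":0.001,"ax":0,"ay":0,"az":0},{"gripper":-0.18,"x":0.01,"y":0.032,"z":0.001,"ax":0,"ay":0,"az":0}]'
python3 -m handwheel '[{"gripper":-0.18,"x":0.012,"y":0,"z":0,"ax":0,"ay":0,"az":0},{"gripper":-0.18,"x":0.025,"y":0,"z":0,"ax":0,"ay":0,"az":0},{"gripper":-0.18,"x":0.025,"y":0,"z":0,"ax":0,"ay":0,"az":0},{"gripper":-0.65,"x":0.025,"y":0,"z":0,"ax":0,"ay":0,"az":0},{"gripper":-0.65,"x":0.025,"y":0,"z":0,"ax":0,"ay":0,"az":0},{"gripper":-0.65,"x":0.025,"y":0,"z":0,"ax":0,"ay":0,"az":0},{"gripper":-0.65,"x":0.025,"y":0,"z":0,"ax":0,"ay":0,"az":0},{"gripper":-0.65,"x":0.025,"y":0,"z":0,"ax":0,"ay":0,"az":0}]'
python3 -c "
from h import *
now();look('10',('scene',));go(-33,-0.5,53)"
```

```text
clock: 12.65
tool_pos: [544.9, -0.1, 53.1]
ee_rot: [0.0, -0.056, 0.998, -0.0]
wrist_force: [1.3, -0.1, -0.6]
finger_gap: 37.5
grasp_force: 0.0
clock: 13.65
tool_pos: [519.9, -2.2, 53.1]
ee_rot: [0.0, -0.056, 0.998, 0.0]
wrist_force: [0.4, -0.3, 0.3]
finger_gap: 16.2
grasp_force: 0.0
t 13.65 tcp tray [[-123.6   -0.7]] z 53.1 gap 16.2 F [ 0.4 -0.3  0.3]
scene [308. 276.] 308.0 [[33.   0.7]]
scene [313. 207.] 244.0 [[-92.2  -0.1]]
shift m [-0.0906  0.0002  0.0001] turn [ 0.  0. -0.]
```

```bash
python3 -m handwheel '[{"gripper":-0.65,"x":-0.009,"y":0,"z":0,"ax":0,"ay":0,"az":0},{"gripper":-0.65,"x":-0.020,"y":0,"z":0,"ax":0,"ay":0,"az":0},{"gripper":-0.65,"x":-0.033,"y":0,"z":0,"ax":0,"ay":0,"az":0},{"gripper":-0.65,"x":-0.047,"y":0,"z":0,"ax":0,"ay":0,"az":0},{"gripper":-0.65,"x":-0.061,"y":0,"z":0,"ax":0,"ay":0,"az":0},{"gripper":-0.65,"x":-0.074,"y":0,"z":0,"ax":0,"ay":0,"az":0},{"gripper":-0.65,"x":-0.084,"y":0,"z":0,"ax":0,"ay":0,"az":0},{"gripper":-0.65,"x":-0.090,"y":0,"z":0,"ax":0,"ay":0,"az":0}]'
python3 -c "
from h import *
now();look('11',('scene',))"
python3 -m handwheel '[{"gripper":-0.65,"x":-0.005,"y":0,"z":0,"ax":0,"ay":0,"az":0},{"gripper":-0.65,"x":-0.011,"y":0,"z":0,"ax":0,"ay":0,"az":0},{"gripper":-0.65,"x":-0.017,"y":0,"z":0,"ax":0,"ay":0,"az":0},{"gripper":-0.65,"x":-0.021,"y":0,"z":0,"ax":0,"ay":0,"az":0},{"gripper":-0.65,"x":-0.021,"y":0,"z":0,"ax":0,"ay":0,"az":0},{"gripper":-0.65,"x":-0.005,"y":0,"z":0,"ax":0,"ay":0,"az":0},{"gripper":-0.65,"x":0.01,"y":0,"z":-0.02,"ax":0,"ay":0,"az":0},{"gripper":-0.65,"x":0.04,"y":0,"z":-0.08,"ax":0,"ay":0,"az":0}]'
python3 -m handwheel '[{"gripper":-0.65,"x":0.03,"y":0.03,"z":-0.03,"ax":0,"ay":0,"az":0},{"gripper":-0.65,"x":0.04,"y":0.08,"z":-0.06,"ax":0,"ay":0,"az":0},{"gripper":-0.65,"x":0.04,"y":0.13,"z":-0.06,"ax":0,"ay":0,"az":0},{"gripper":-0.65,"x":0.04,"y":0.18,"z":-0.06,"ax":0,"ay":0,"az":0},{"gripper":-0.65,"x":0.04,"y":0.23,"z":-0.06,"ax":0,"ay":0,"az":0},{"gripper":-0.65,"x":0.04,"y":0.26,"z":-0.06,"ax":0,"ay":0,"az":0},{"gripper":-0.65,"x":0.04,"y":0.28,"z":-0.06,"ax":0,"ay":0,"az":0},{"gripper":-0.65,"x":0.04,"y":0.28,"z":-0.06,"ax":0,"ay":0,"az":0}]'
python3 -c "
from h import *
now();look('12')
a=cv2.resize(cv2.imread('pics/scene12.png')[150:320,185:435],None,fx=1.6,fy=1.6,interpolation=2)
b=cv2.resize(cv2.imread('pics/top12.png')[110:280,220:420],None,fx=2,fy=1.6,interpolation=2)
cv2.imwrite('pics/s12c.png',np.hstack([a,b])[:,:800])"
```

```text
clock: 14.7
tool_pos: [609.9, 8.0, 53.0]
ee_rot: [0.0, -0.056, 0.998, 0.0]
wrist_force: [0.1, 0.3, -0.1]
finger_gap: 15.7
grasp_force: 0.2
t 14.7 tcp tray [[-33.   -0.7]] z 53.0 gap 15.7 F [ 0.1  0.3 -0.1]
scene [308. 276.] 304.5 [[32.9  0.7]]
scene [309. 250.] 296.5 [[-8.4 -0.9]]
scene [310. 198.] 101.5 [[-111.9   -4.8]]
scene [337. 178.] 60.0 [[-160.5   32.3]]
clock: 15.75
tool_pos: [569.5, 3.7, 127.2]
ee_rot: [-0.003, -0.056, 0.998, 0.001]
wrist_force: [0.8, -0.1, 1.2]
finger_gap: 15.9
grasp_force: 0.0
clock: 16.75
tool_pos: [500.0, 277.9, 188.9]
ee_rot: [-0.0, -0.057, 0.998, -0.0]
wrist_force: [0.3, 0.4, -0.8]
finger_gap: 15.9
grasp_force: 0.0
t 16.75 tcp tray [[-111.6  279.9]] z 188.9 gap 15.9 F [ 0.3  0.4 -0.8]
top [312. 149.] 183.5 [[12.8 -0.1]]
scene [308. 276.] 305.5 [[32.9  0.7]]
```

View pics/s12c.png

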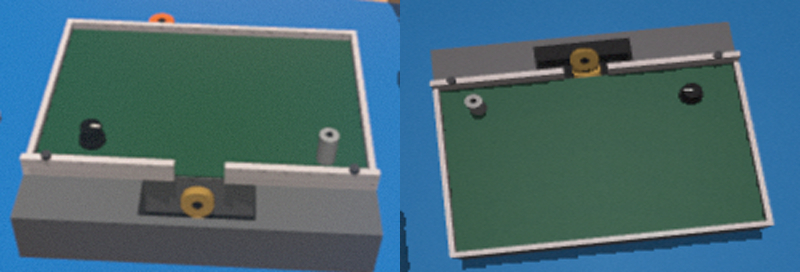

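The deck is clear of washers, and the standoff and knob stand in place. The slot shows a round washer and a second brass sliver beside the gate edge in top (about 313,155). Checking heights numerically.

```bash
python3 - <<'E'
from h import *
np.set_printoptions(precision=1,suppress=True)
for n,(r0,r1,c0,c1) in {"top":(136,164,296,330),"scene":(255,292,292,326)}.items():
    im=cv2.imread(f"pics/{n}12.png"); h=cv2.cvtColor(im,cv2.COLOR_BGR2HSV)[r0:r1,c0:c1]
    print(n,r0,c0)
    for i,r in enumerate(h):
        print(r0+i,"".join(("#" if p[2]>140 else "+") if 12<p[0]<32 and p[1]>90 and p[2]>60 else ("g" if 55<p[0]<90 and p[1]>60 and p[2]>30 else ("w" if p[2]>130 else "." )) for p in r))
def P(n):
    c=env.calibration(n);return c["mtx"]@np.c_[cv2.Rodrigues(c["rvec"])[0],c["tvec"]]
def tri(a,b):
    X4=cv2.triangulatePoints(P("top"),P("scene"),np.float64(a).reshape(2,1),np.float64(b).reshape(2,1))[:,0];X4/=X4[3]
    e=[(lambda p:p[:2]/p[2])(P(n)@X4) for n in("top","scene")]
    return tray(X4[None,:2])[0],X4[2],e
print(tri((312,148),(308,278.5)))
for z in (50,42,30,20,12,8): print(z,"top rows 140,148,153,156",tray(ray("top",[[312,140],[312,148],[312,153],[312,156]],z))[:,0],"scene 264,276,286",tray(ray("scene",[[308,264],[308,276],[308,286]],z))[:,0])
E
```

```text
top 136 296
136 ..................................
137 ..................................
138 ..................................
139 ..................................
140 ............++++++++..............
141 ...........++###++++++............
142 ..........+++#++++++++............
143 ..........+++++++++++++...........
144 .........++++++++++++++...........
145 .........++++++++++++++...........
146 .........+++++++.++++++...........
147 .........+++++....++++++..........
148 .........+++++....+++++...........
149 .........++++++..+++++++.....wwwww
150 ..........++++++++++++++....wwwwww
151 ..........++++++++++++++....wwwwww
152 ....w.....+++++++++++++#+...wwww..
153 wwwwww....++++++++.++++#+.........
154 wwwwww....+++++....++###+.........
155 wwwwww....+++++++++####+..........
156 ...........###########+++........g
157 ...........++++#####+++..ggggggggg
158 ...........+++.....ggggggggggggggg
159 .......ggggggggggggggggggggggggggg
160 gggggggggggggggggggggggggggggggggg
161 gggggggggggggggggggggggggggggggggg
162 gggggggggggggggggggggggggggggggggg
163 ggggggggggggggggggggggggggggggg
[... 1380 characters left out ...]
..
290 ..................................
291 ..................................
(array([22.4, -0.3]), np.float64(38.753492928009344), [array([311.6, 148.1]), array([307.7, 278.5])])
50 top rows 140,148,153,156 [33.7 18.1  8.5  2.7] scene 264,276,286 [ 8.3 27.8 43.4]
42 top rows 140,148,153,156 [37.  21.2 11.4  5.6] scene 264,276,286 [ 1.2 21.1 37. ]
30 top rows 140,148,153,156 [41.9 25.9 15.9 10. ] scene 264,276,286 [-9.3 11.1 27.3]
20 top rows 140,148,153,156 [46.  29.7 19.6 13.6] scene 264,276,286 [-18.1   2.7  19.3]
12 top rows 140,148,153,156 [49.3 32.8 22.6 16.5] scene 264,276,286 [-25.1  -4.   12.8]
8 top rows 140,148,153,156 [50.9 34.4 24.1 18. ] scene 264,276,286 [-28.6  -7.4   9.6]
```

All three washers are accounted for below deck level: one upright against the near wall, one on the floor, and one tilted on top of that. Nothing is left on the deck or in the gate, and the arm is clear.

```bash
python3 -c "
from rig import env
print(env.finish_job())"
```

```text
the job is handed in; nothing more can be done
None
```

I pushed the three brass washers through the gate one at a time and handed the job in at about 17 s. The last pictures show the deck and gate clear, the standoff and knob still standing, and brass in the slot. That all three washers lie below deck level I worked out from the pictures, since they partly hide each other; the hand-in gave no verdict.

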